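# Let the thick battery out of its counter dispenser

## Robot

A 6-joint arm with a two-finger parallel gripper is mounted at the origin on the work surface. World frame = base frame: x ahead of the robot, y to its left, z up, the work surface at z = 0. Lengths are in m, angles in degrees, forces in N, time in s.
With the tool pointing down it reaches from about 0.35 to 0.8 m from the base axis. Payload 7.3 kg.
Tool frame: the origin (TCP) lies between the finger pads; the fingertips stand 25 mm ahead of it and the grasp point (between the pads) lies 6 mm ahead of it (tcp_to_tips is the distance from the TCP to the fingertips, in m); z points along the fingers, y is the line along which they close (so a half turn about z gives the same grasp; the last joint's range is limited). The gripper opens to 85 mm and grips with 20 to 120 N. Pads are 22 mm wide; open, the fingers measure 114 mm over their backs; the gripper's body (76 mm by 85 mm) begins 54 mm behind the grasp point. The pads swing forward as they close: fully open they stand 13 mm farther back than shut.
Start: joints at [66.578, 19.595, 87.324, -0, 73.075, -8.365], TCP at [0.136, 0.507, 0.256] pointing down, gripper open.
Joint ranges: [-145.02, 145.02], [-44.19, 115.74], [2.07, 154.8], [-57.11, 237.11], [16.16, 152.29], [-177.93, 177.93]. Speed limits (degrees/s): [147.25, 147.25, 180, 180, 180, 180].

## Interface

Orientations are given as [roll, pitch, yaw] about the fixed x, y, z axes, in that order (R = Rz(yaw) Ry(pitch) Rx(roll)).
In Python, from workcell import goto, movel, set_joints, open_gripper, gripper_close, hold, solve_ik, camera, calibration, MotionError, job_done, search_frame, regions_of, current_time, current_joints, current_joint_velocities, current_effort, current_eef_pos, current_tcp_rot, current_ft_force, current_ft_torque, current_finger_gap, current_finger_force, tcp_to_tips gives the robot as it stands. The module is installed in compiled form; this text tells all that it offers. Calls block until the motion is done:
- goto(position, orientation): joint-space move of the TCP to a pose.
- movel(position, attitude=None, v=0.15): straight line of the TCP; attitude=None keeps the orientation; v is the mean speed in m/s.
- set_joints(angles): joint-space move.
- open_gripper() and gripper_close(grip_force=None): open the fingers fully, or close them until they stop; grip_force is the grip in N (None keeps the last).
- hold(seconds).
- solve_ik(position, orientation): joint angles nearest the present ones, or None.
- camera(name): name is "scene" or "top" or "wrist"; returns the picture (480x640x3 uint8, blue, green, red); there is no depth.
- calibration(name): a dict with "vertical_fov" (degrees; the focal length in pixels is half the picture's height over the tangent of half this angle, whatever the lens; pixels are square), "cx", "cy" (the principal point, pixels), "view" (4x4, takes a point from world to camera coordinates). Camera axes: x right, y down, z forward; pixel columns grow to the right and rows downward; lengths in m; the calibration is good to about 2 mm. A picture is of the moment at which its call begins: read the wrist's pose just before it. calibration takes no time and is no camera call; for the wrist camera it gives the pose at the moment of the call.
A pose or a line that the arm cannot do raises MotionError and nothing moves.
- job_done(): hands the job in; it is judged then, once.
Trained networks look in the newest picture that a camera, given by its name, has taken for a name from the list of things; names that differ only in an ending like _2 or _b are one class to them, and where a whole thing is asked for, a point or a joint stands for the part that bears it (a point fixed in the world has none). Each returns a list of dicts, best first, with "confidence" (0 to 1); they miss things now and then, are a little off and sometimes report something else, mostly with a low value. They report only what shows in the picture. A call takes as long as a camera call. They do not tell look-alikes from the thing itself.
- search_frame(camera, name): "centre" ([column, row] in pixels, amid what is visible of it).
- regions_of(camera, name): "region" (480x640 bool, what is visible of it) and "centre" ([column, row] in pixels, amid what is visible of it).
Readings, each from a call of its own:
- current_time(): time.
- current_joints(): joint angles.
- current_joint_velocities(): joint speeds.
- current_effort(): joint torques, N m.
- current_eef_pos(): TCP position.
- current_tcp_rot(): TCP orientation.
- current_ft_force(): force on the tool from outside, world axes, zero at the start.
- current_ft_torque(): the same for the moment, N m.
- current_finger_gap(): finger opening in m.
- current_finger_force(): force on a finger pad.
Only numpy, scipy, OpenCV 4.12 (cv2) and the standard library are available. Lean on these libraries where they do the work, as an engineer would, in place of code of your own. Each camera call takes 0.05 s, during which the arm holds its last target. There are 200 camera calls.

## Task

Two battery dispensers stand on the shop counter, one holding a thick battery, the other a slim one. Press down the black pad of the rocking lever on the dispenser with the thick battery so that its gate lifts and the battery rolls down into the pick-up tray, then let the lever come back up so that the gate is shut again. Do not touch the batteries, do not press the other dispenser's lever, and leave everything else on the counter where it is.

Things in the scene. Friction and masses are not known exactly. Their poses are not given: they have to be found in the camera images.
- dispenser_thick: grey dispenser holding the thick battery, fixed; both alike, either side. 317 mm long with lever, 88 wide, 106 high, on a wooden plinth (235 x 98, 5 to 30 high). Origin on the plinth top, +x the way the battery rolls (away from the robot), z up. Chute 68 wide slopes 0.2 rad from x -60 (floor 55 high) to a lip at x +151 (floor 12, lip 38 high). Shut gate (a blade 22 wide) at x +65; the tray is from there to the lip
- lever_thick (a joint): lever of the dispenser with the thick battery, over its chute, axle across it at x -30, z 94 mm between 104 mm cheeks. 0 = gate shut (rest), 0.45 rad = stop, pad down, gate up. Sprung back: about 2 N on the pad to start, 5 N at the stop. Gate clears the thick battery at about 0.38, the slim one at 0.2
- pad_thick (a point): centre of the top of the black press pad, 40 x 40 mm, on the robot-side end of the lever of the dispenser with the thick battery: 145 mm behind the dispenser's origin, 100 mm above it at rest, 115 mm from the axle. Pressed fully it goes down 50 mm and about 10 mm towards the axle; nothing is under it. It tilts with the lever
- dispenser_slim: grey dispenser holding the slim battery, fixed; both alike, either side. 317 mm long with lever, 88 wide, 106 high, on a wooden plinth (235 x 98, 5 to 30 high). Origin on the plinth top, +x the way the battery rolls (away from the robot), z up. Chute 68 wide slopes 0.2 rad from x -60 (floor 55 high) to a lip at x +151 (floor 12, lip 38 high). Shut gate (a blade 22 wide) at x +65; the tray is from there to the lip
- lever_slim (a joint): lever of the dispenser with the slim battery, over its chute, axle across it at x -30, z 94 mm between 104 mm cheeks. 0 = gate shut (rest), 0.45 rad = stop, pad down, gate up. Sprung back: about 2 N on the pad to start, 5 N at the stop. Gate clears the thick battery at about 0.38, the slim one at 0.2
- pad_slim (a point): centre of the top of the black press pad, 40 x 40 mm, on the robot-side end of the lever of the dispenser with the slim battery: 145 mm behind the dispenser's origin, 100 mm above it at rest, 115 mm from the axle. Pressed fully it goes down 50 mm and about 10 mm towards the axle; nothing is under it. It tilts with the lever
- battery_thick: thick battery, black with a copper band, cylinder 33 mm diameter, 60 mm long, about 140 g, lying across the chute behind the shut gate. Origin at its centre, y along its length; it rolls down by itself when the gate is up and comes to rest against the lip, its centre 133 mm ahead of the dispenser's origin
- battery_slim: slim battery, black with a copper band, cylinder 14.5 mm diameter, 50 mm long, about 30 g, lying behind the gate of the other dispenser. Origin at its centre, y along its length
- tape_roll: bystander, loose: roll of clear packing tape lying flat, 60 mm across, 24 mm high. Origin at the centre of its underside, z up
- spray_bottle: bystander, loose: blue upright bottle, 66 mm across, 170 mm tall. Origin at the centre of its underside, z up
- pen_cup: bystander, loose: yellow cup of pens, 76 mm across, 95 mm tall, pens up to 155 mm. Origin at the centre of its underside, z up
- screwdriver: bystander, loose: screwdriver with yellow handle, lying flat; origin under its middle
- padlock: bystander, loose: brass padlock standing on its base, 42 x 18 x 64 mm high. Origin at the centre of its underside, z up
- carton: bystander, loose: small closed carton, 70 x 100 x 50 mm high. Origin at the centre of its underside, z up
- stapler: bystander, loose: desk stapler, 130 x 34 x 48 mm high. Origin at the centre of its underside, z up
Not all that is in view belongs to the job. What is shaped like the battery_thick but brown, pink or white is not meant.

How it is judged (in metres and radians):
On the way, in this order (a step that is already met when the one before it is completed fails the run):
1. the lever of the thick battery's dispenser is pressed and its gate is lifted (joint above 0.25 rad) (value of joint lever_thick above 0.25 rad), for 0.05 s.
2. the thick battery has rolled into the pick-up tray (x of battery_thick in the frame of dispenser_thick between 0.1 and 0.15 m and y of battery_thick in the frame of dispenser_thick between -0.03 and 0.03 m and z of battery_thick in the frame of dispenser_thick below 0.05 m), for 0.2 s.
At the end, for the whole second after the job is handed in: The thick battery lies at rest in its dispenser's pick-up tray (its centre 100 to 150 mm ahead of the dispenser's origin and within 30 mm of its centre line), both levers are back up (below 0.05 rad, gates shut), and the slim battery is still behind its gate (all of step 2 and linear speed of battery_thick below 0.03 m/s and value of joint each of lever_thick, lever_slim below 0.05 rad and x of battery_slim in the frame of dispenser_slim below 0.075 m); the robot touches nothing.
It fails at once if the robot touches a battery (contact force between any of the arm, the fingers and battery_thick above 0.3 N or contact force between any of the arm, the fingers and battery_slim above 0.3 N).
It fails at once if a battery is lifted out of its chute (z of battery_thick in the frame of dispenser_thick above 0.085 m or z of battery_slim in the frame of dispenser_slim above 0.085 m).
It fails at once if the lever of the slim battery's dispenser is pressed (more than 0.12 rad) (value of joint lever_slim above 0.12 rad).
It fails at once if another thing on the counter is moved more than 20 mm or tipped (distance of any of tape_roll, spray_bottle, pen_cup, screwdriver, padlock, carton, stapler from where it was at the start of the episode above 0.02 m or angle between any of tape_roll, spray_bottle, pen_cup, padlock, carton, stapler's own z axis and vertical above 0.5 rad).
It also fails if it takes over 32 s, if anything falls off the work surface, if the arm or the gripper's body presses on something with over 40 N, if the wrist force passes 120 N, or if a joint passes its speed limit or range.

## Working session

There is one attempt and no reset: what is moved stays moved. The work goes in short steps, each a Python script; the robot and the scene stay as the last script left them, time stands still between calls to the robot, and variables do not carry over. Pictures are saved under pics/ and viewed, at most 10 in all, crops included, and the job is handed in when it is done.

```bash
mkdir -p pics; python3 - <<'E'
from workcell import *
import cv2
for c in ("scene","top"):
    im=camera(c); cv2.imwrite(f"pics/{c}0.png",im)
    k=calibration(c); print(c,k["vertical_fov"],k["cx"],k["cy"],k["view"].tolist() if hasattr(k["view"],'tolist') else k["view"])
    for n in ("dispenser_thick","dispenser_slim","lever_thick","pad_thick","pad_slim","battery_thick","battery_slim"):
        print(n,[(round(d["confidence"],2),[round(float(x)) for x in d["centre"]]) for d in search_frame(c,n)][:4])
print(current_time())
E
```

```text
scene 46.96355632270461 309.83277044386944 239.6667928596972 [[0.7374340191262366, 0.6753614697984838, 0.00882907395806951, -0.42282127965558064], [0.5730000858490373, -0.618637151618545, -0.537549045440776, -0.2674117865763644], [-0.3575779202528047, 0.40146601319280467, -0.8431862612725338, 1.46556122517165], [0.0, 0.0, 0.0, 1.0]]
dispenser_thick [(0.6, [257, 341]), (0.23, [186, 416])]
dispenser_slim [(0.62, [399, 231])]
lever_thick [(0.84, [223, 297]), (0.42, [260, 235])]
pad_thick [(0.92, [225, 300]), (0.74, [263, 238]), (0.45, [121, 353])]
pad_slim [(0.94, [377, 207])]
battery_thick [(0.88, [255, 343]), (0.78, [210, 253]), (0.77, [366, 298]), (0.64, [275, 289])]
battery_slim [(0.57, [414, 230]), (0.23, [226, 298])]
top 47.98714493157209 314.88744742998557 247.19664554200205 [[0.01801345752407353, -0.9998376955854991, 0.0003127847621631692, 0.0012585824865698602], [-0.9908246841011361, -0.017892984291085014, -0.13396375065308888, 0.5773480078887183], [0.13394760439781062, 0.0021032354689930455, -0.9909861833934163, 1.4623928311318695], [0.0, 0.0, 0.0, 1.0]]
dispenser_thick [(0.55, [395, 237])]
dispenser_slim [(0.64, [246, 210]), (0.6, [398, 225])]
lever_thick [(0.97, [402, 262])]
pad_thick [(0.74, [402, 262]), (0.42, [245, 198])]
pad_slim [(0.63, [257, 236]), (0.22, [395, 226])]
battery_thick [(0.8, [315, 198]), (0.61, [368, 315]), (0.58, [358, 255]), (0.53, [352, 206])]
battery_slim [(0.55, [244, 197])]
0.8
```

View pics/scene0.png

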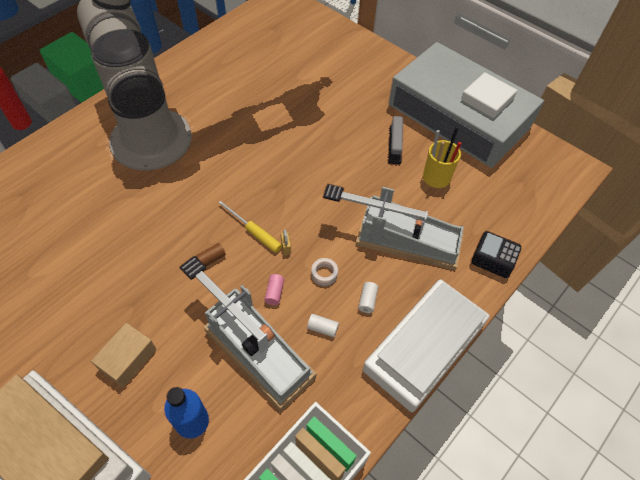

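View pics/top0.png

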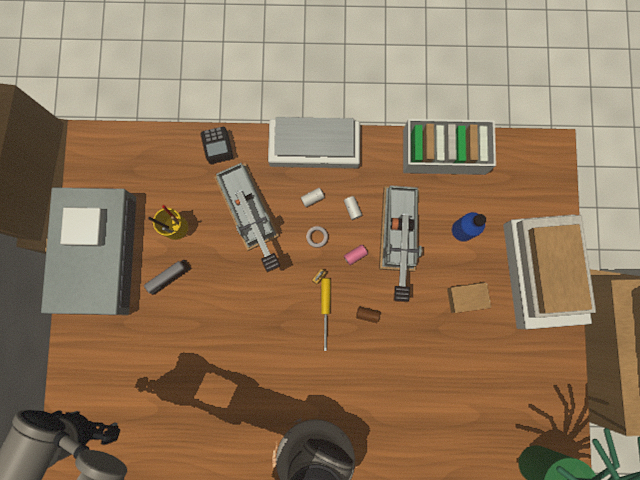

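The top view shows the right dispenser (pad ~(402,293)) and the left one (pad ~(270,262)). The right one seems to hold the thicker battery. I'll zoom in to confirm this and get the pixel positions.

```bash
python3 - <<'E'
import cv2,numpy as np
s=cv2.imread("pics/scene0.png");t=cv2.imread("pics/top0.png")
f=lambda im,x,y,w=130,h=95:cv2.resize(im[y:y+h,x:x+w],(w*3,h*3),interpolation=cv2.INTER_CUBIC)
a=np.hstack([f(s,175,250,133,100),f(s,320,180,133,100)])
b=np.hstack([f(t,335,203,133,100),f(t,205,178,133,100)])
cv2.imwrite("pics/crop.png",np.vstack([a,b]))
E
```

```text
(no output)
```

View pics/crop.png

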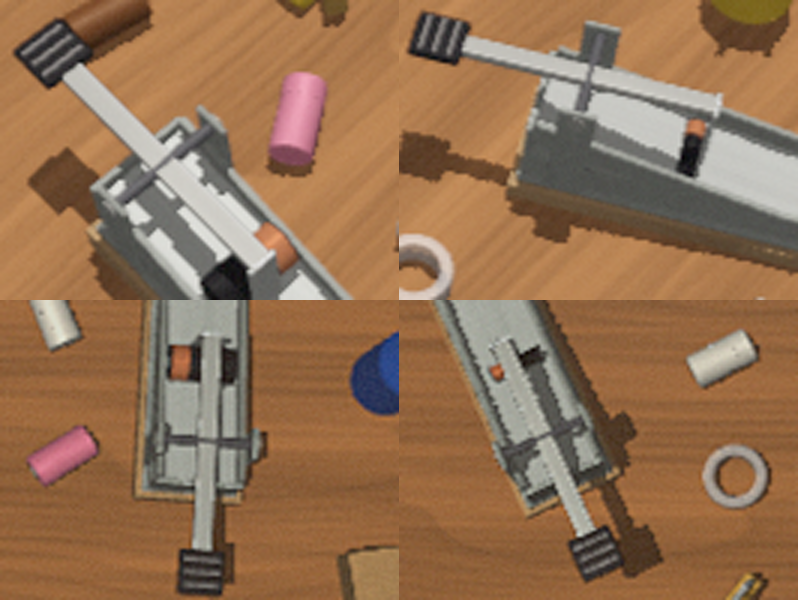

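```bash
cat > h.py <<'E'
import numpy as np,cv2
from workcell import calibration
def P(c):
    k=calibration(c);f=240/np.tan(np.radians(k["vertical_fov"])/2)
    return np.array([[f,0,k["cx"]],[0,f,k["cy"]],[0,0,1]])@np.array(k["view"])[:3]
def tri(a,b):
    X=cv2.triangulatePoints(P("scene"),P("top"),np.array(a,float).reshape(2,1),np.array(b,float).reshape(2,1))[:,0];X=X[:3]/X[3]
    e=[(lambda q:(q[:2]/q[2]-uv).round(1).tolist())(P(c)@np.r_[X,1]) for c,uv in(("scene",a),("top",b))]
    return X,e
E
python3 - <<'E'
from h import *; from workcell import *
pad,e=tri((192.7,267.7),(402,293.7));print(pad,e)
ax,e=tri((175+165/3,250+162/3),(335+207/3,203+140/3));print(ax,e)
d=ax-pad;print(np.hypot(*d[:2]),np.degrees(np.arctan2(d[1],d[0])))
print(tcp_to_tips if not callable(tcp_to_tips) else tcp_to_tips())
gripper_close(); print(current_finger_gap(), current_tcp_rot(), tcp_to_tips if not callable(tcp_to_tips) else tcp_to_tips())
yaw=np.degrees(np.arctan2(d[1],d[0]))
for y in (yaw,yaw+90,yaw-90,yaw+180): print(y,solve_ik([pad[0],pad[1],pad[2]+.1],[180,0,y]))
E
```

```text
[ 0.44849888 -0.21606845  0.12394327] [[-0.4, 0.0], [-0.2, -0.2]]
[ 0.56370518 -0.22119141  0.12620413] [[-0.5, 0.1], [-0.3, -0.2]]
0.11532015149978198 -2.5461339835975423
0.025
4.118524357533794e-05 [1.79993877e+02 8.35596494e-04 1.64943645e+02] 0.025
-2.5461339835975423 [-3.45506730e+01  1.84699324e+01  9.44362566e+01 -2.54444375e-14
  6.70938109e+01  5.79954610e+01]
87.45386601640246 [-34.55067299  18.46993244  94.43625663   0.          67.09381093
 -32.00453901]
-92.54613398359754 [-3.45506730e+01  1.84699324e+01  9.44362566e+01 -2.54444375e-14
  6.70938109e+01  1.47995461e+02]
177.45386601640246 [ -34.55067299   18.46993244   94.43625663    0.           67.09381093
 -122.00453901]
```

```bash
python3 - <<'E'
from h import *; from workcell import *
p=np.array([.4485,-.2161]);z0=.126;yaw=-2.5;u=np.array([np.cos(np.radians(yaw)),np.sin(np.radians(yaw))])
O=[180,0,87.5]
goto([*p,.25],O); movel([*p,z0+.025+.012],v=.15)
print(current_time(),current_ft_force())
f0=current_ft_force()[2]
for d in np.arange(-.008,.056,.004):
    a=max(d,0)/.115; xy=p+u*.115*(1-np.cos(np.arcsin(a)))
    movel([*xy,z0+.025-d],v=.06)
    f=current_ft_force()[2]-f0; print(round(d,3),round(f,2),end=' | ')
    if f>10: break
hold(1.2)
print(current_time(),current_ft_force(),current_eef_pos())
im=camera("scene");cv2.imwrite("pics/press.png",cv2.resize(im[230:420,150:340],(570,570)))
E
```

```text
5.075 [ 0.13240458 -0.40507761  0.14047391]
-0.008 0.32 | -0.004 0.35 | 0.0 0.15 | 0.004 0.32 | 0.008 -0.76 | 0.012 1.15 | 0.016 -0.03 | 0.02 0.61 | 0.024 -0.04 | 0.028 2.59 | 0.032 3.02 | 0.036 3.69 | 0.04 3.04 | 0.044 2.58 | 0.048 19.19 | 10.025 [-10.11696944   2.21347383  19.21826416] [ 0.45828503 -0.21656846  0.10457123]
```

View pics/press.png

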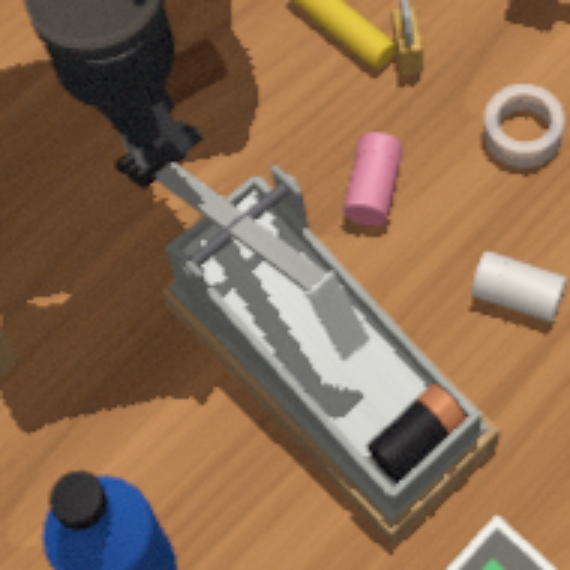

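The lever is fully down with its gate up, and the battery rests against the lip of the tray at about (415,430) in the crop. I'll release the lever along the same arc.

```bash
python3 - <<'E'
from h import *; from workcell import *
p=np.array([.4485,-.2161])
movel([p[0]+.004,p[1],.126],v=.06); movel([*p,.151],v=.06); movel([*p,.25],v=.12); hold(.8)
print(current_time(),current_ft_force())
im=camera("scene");cv2.imwrite("pics/end.png",cv2.resize(im[170:420,150:480],(792,600)))
E
```

```text
12.975 [ 0.03730952 -0.35226144  1.16833448]
```

View pics/end.png

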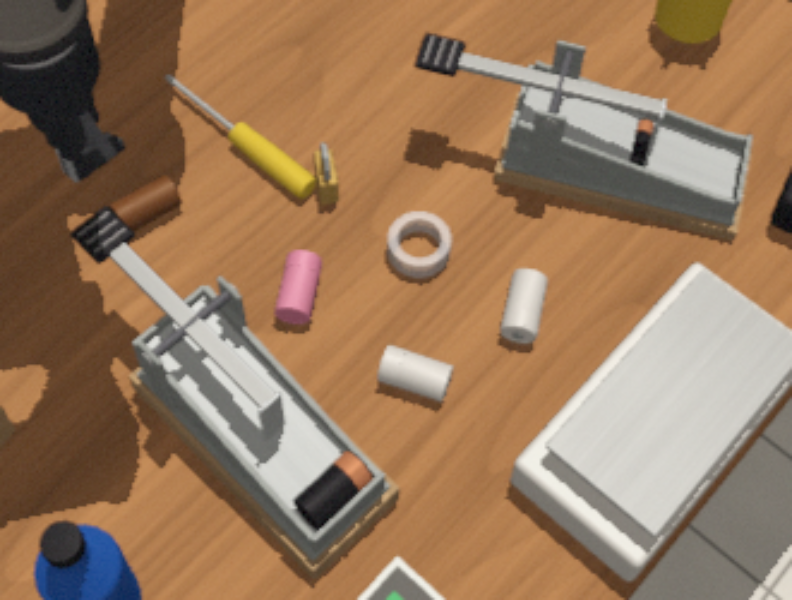

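The lever is back up with its gate shut, the thick battery lies in the tray at about (332,490), and the slim battery is still behind its gate at about (642,142). The arm is clear, so I'll hand in.

```bash
python3 -c "
from workcell import *
print(job_done())"
```

```text
the job is handed in; nothing more can be done
None
```

I pressed and released the thick battery's lever and handed the job in at about 13 s: the last picture shows the thick battery in its tray, both levers up and the slim battery still behind its gate; the interface returned no verdict.

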